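# Make up the brass charge and hold the scrap-press ram half out

### The arm

A 7-joint arm with a two-finger parallel gripper is mounted at the origin on the work surface. World frame = base frame: x ahead of the robot, y to its left, z up, the work surface at z = 0. Lengths are in m, angles in rad, forces in N, time in s.
With the tool pointing down it reaches from about 0.4 to 0.85 m from the base axis. Payload 4.5 kg.
Tool frame: the origin (TCP) lies between the finger pads; the fingertips stand 14 mm ahead of it and the grasp point (between the pads) lies 5 mm behind it; x points along the fingers, z is the direction in which the jaws open and shut, and the axes are right-handed (so a half turn about x gives the same grasp; the last joint's range is limited). The gripper opens to 88 mm and grips with 3 to 60 N. Pads are 18 mm wide; open, the fingers measure 123 mm over their backs; the gripper's body (75 mm by 187 mm) begins 45 mm behind the grasp point.
Start: joints at [-1.23, 0.689, -0.195, 1.565, 0.157, 0.902, -0.215], TCP at [0.189, 0.596, 0.253] pointing down, gripper open.
Joint ranges: [-3.01, 3.01], [-0.46, 2.08], [-1.47, 1.51], [0.13, 2.56], [-1, 4.14], [0.04, 2.09], [-2.66, 2.66]. Speed limits (rad/s): [2.57, 2.57, 3.14, 3.14, 3.14, 3.14, 3.14].

### API

Orientations are given as a unit quaternion [x, y, z, w].
In Python, from plant import r, cams gives the robot as it stands.
- The arm moves only by the tool apply_moves, never from a script. Its arguments are lists of equal length, an entry for each row: "travel": the shift along the world's x, y, z in cm, a list of three; "roll": the turn about the world's z in degrees; "gripper": the finger opening in cm, from 0 to 8.81. In form: {"travel": [[x, y, z], ...], "roll": [roll, ...], "gripper": [gripper, ...]}. A call has exactly 8 rows; each row is the pose to reach, as a shift and turn from the pose commanded when the call began; what a row does not reach only later rows make up. A row lasts 1/12 s, in which the tool goes at most 41.7 mm and 7.16 degrees, less where a joint would pass 70% of its speed; a pose out of reach is approached as far as the arm can. A call with a gripper value outside its range is refused whole. The fingers move at their own pace and stop on an object; "newtons" is the grip in N (left out, the last holds). Time passes only in rows, so rows that repeat a pose let the fingers close, or fill a call up. It gives the time, the measured TCP pose, the force and the opening at its end, in the units of the state.
- r.get_state(): the state, without advancing time (a new reading comes with each control period).
- cams.snapshot(name): name is "scene" or "top"; returns a dict with "image" (384x512x3 uint8, red, green, blue), "fx", "fy", "cx", "cy" (pixels), "dist" ([k1, k2, p1, p2, k3] as OpenCV has them; the pictures are not rectified), "R" (3x3) and "t" (3): a world point X has camera coordinates R X + t. Camera axes: x right, y down, z forward; pixel columns grow to the right and rows downward; lengths in m; the calibration is good to about 2 mm. A picture is of the moment at which its call begins. There is no depth.
- r.finish_job(): hands the job in, once; it reports no verdict.
The state is a dict: "clock": time; "q": joint angles; "qd": joint speeds; "joint_torque": joint torques, N m; "tool_pos": TCP position; "eef_rot": TCP orientation; "contact_force": force on the tool from outside, world axes, zero at the start; "moment": the same for the moment, N m; "opening": opening from 0.0 (shut) to 1.0 (fully open).
Only numpy, scipy, OpenCV 4.12 (cv2) and the standard library are available. Lean on these libraries where they do the work, as an engineer would, in place of code of your own. Each camera call takes 0.05 s, during which the arm holds its last target. There are 200 camera calls.

### The job

Make up the brass charge on the spring scale by putting on its pan whichever bar end brings the pointer between the two black marks, and let go of it. Then draw the ram of the scrap press straight along its sloping barrel until it is half out and the feed window is clear, and finish there, still holding the ram by its crossbar so that the charge can be fed in. Do not drag or tip the press, and leave the cup, jar and cardboard block alone.

Things in the scene. Friction and masses are not known exactly. Their poses are not given: they have to be found in the camera images.
- press: Scrap press, loose on the bench, 4 kg: green plate 150 x 110 x 18 mm carrying a dark steel square barrel, 55.5 mm outside, bore 31.5 mm square and 100 mm deep. Origin: centre of the underside; z up. The barrel leans 20 degrees from vertical to the press's -x. The feed window opens the barrel's +x (upward-looking) wall 12 to 42 mm above the bore's floor.
- press_floor (a point): Centre of the bore's floor, 22 mm along the press's +x from its origin and 45 mm up.
- press_mouth (a point): Centre of the bore's open mouth, 100 mm from press_floor along the bore: the line from press_floor to press_mouth is the direction in which the ram is drawn.
- ram: Loose ram in the bore, about 0.45 kg, 1.5 mm of play, on the bore's floor at the start: square aluminium rod 30 x 30 x 112 mm, round neck of 20 mm, steel crossbar 18 x 64 x 18 mm (own x, y, z; along the press's y). Origin: centre of its foot; z along the rod to the crossbar. Half out: foot 50 mm from press_floor. Let go, it slides back.
- ram_grip (a point): Centre of the crossbar, 151 mm along the ram's z from its foot; the barrel's mouth is 51 mm below this point, along the axis, when the ram is home. Grip across the bar's 18 mm (own x), approaching along the ram's axis.
- pan (a joint): How far the scale's pan has sunk, in m, 0 to 0.038 (downwards). At the start 0.004 to 0.016, from the unknown scrap in the white bowl fixed on the pan. Spring 150 N/m: the short bar end sinks it about 8 mm more, the long one about 16 mm more. The pointer is between the marks from 0.019 to 0.029, mid-way at 0.024.
- pan_spot (a point): Centre of the free part of the flat steel pan (190 x 120 mm), on its upper surface, 91 mm above the bench at joint value 0, moving with the pan; 45 mm to the scale's -x from the pan's middle. Free from here 60 mm to either side, 50 mm to -x, 62 mm to +x, where the bowl (66 mm wide, 35 mm tall) stands. The point has the scale's yaw.
- scale: Fixed spring scale, grey base 250 x 120 x 30 mm, pan above it. Origin: centre of the underside. At the +x end two 115 mm high steel posts carry an upper and a lower pair of black marks; the pointer is the thin steel bar at the pan's +x end, moving up and down between the posts.
- bar_short: Short brass bar end, 25 x 24 x 24 mm (own x, y, z), about 0.12 kg, on the bench. Origin: centre of its underside.
- bar_long: Long brass bar end, 50 x 24 x 24 mm (own x, y, z), about 0.245 kg, lying on the bench along its own x. Origin: centre of its underside.
- cup: Bystander: white china cup 72 mm wide, 62 mm tall, handle at its +y. Origin: centre of its underside.
- jar: Bystander: white plastic jar 60 mm wide, 85 mm tall. Origin: centre of its underside.
- leafbook: Bystander: cardboard-brown block of leaf papers 70 x 70 x 35 mm. Origin: centre of its underside.
There are look-alikes about, which are no part of the job. Leave any purple or turquoise look-alike of the bar_long alone.

How it is judged:
On the way, in this order (a step that is already met when the one before it is completed fails the run):
1. the pointer is at rest between the marks with the bar end let go, the ram still home (value of joint pan between 0.019 and 0.029 m and velocity of joint pan between -0.005 and 0.005 m/s and contact force between the fingers and bar_short below 0.1 N and contact force between the fingers and bar_long below 0.1 N and contact force between each of the arm, the fingers and pan below 0.1 N and distance between ram and press_floor below 0.01 m), for 0.3 s.
2. the ram is drawn half out of its barrel and held (distance between ram and press_floor between 0.042 and 0.06 m and angle between the z axis of ram and the z axis of press, either way round between 0.27 and 0.43 rad and contact force between the fingers and ram above 3 N and linear speed of ram below 0.02 m/s), for 0.2 s.
At the end, for the whole second after the job is handed in: The pan still stands between its marks (sunk 19 to 29 mm) and the ram, still in the barrel and in line with it, is held by the fingers (over 3 N) and still, its foot 42 to 60 mm from the bore's floor (all of step 2 and value of joint pan between 0.019 and 0.029 m); the arm keeps its last pose, push and grip.
It fails at once if the press is dragged more than 20 mm or tipped (distance of press from where it was at the start of the episode above 0.02 m or angle between press's own z axis and vertical above 0.1 rad).
It fails at once if the cup is shoved more than 30 mm or tipped (distance of cup from where it was at the start of the episode above 0.03 m or angle between cup's own z axis and vertical above 0.3 rad).
It fails at once if the jar is shoved more than 30 mm or tipped (distance of jar from where it was at the start of the episode above 0.03 m or angle between jar's own z axis and vertical above 0.3 rad).
It fails at once if the cardboard block is shoved more than 30 mm or tipped (distance of leafbook from where it was at the start of the episode above 0.03 m or angle between leafbook's own z axis and vertical above 0.3 rad).
It also fails if it takes over 48 s, if anything falls off the work surface, if the arm or the gripper's body presses on something with over 40 N, if the wrist force passes 120 N, or if a joint passes its speed limit or range.

## Working session

There is one attempt and no reset: what is moved stays moved. The work goes in short steps, Python scripts to look and compute and a tool call to move; the robot and the scene stay as the last step left them, time stands still between calls to the robot, and variables do not carry over. Pictures are saved under pics/ and viewed, about 8 in all and at most 12, crops included, and the job is handed in when it is done.

Besides the shell and the picture viewer there is one more tool, called after "Request:" as a command line: name --pt "numbers of a row" for each row, then --argument value for the rest. apply_moves: Moves the arm, as the interface text tells. Its arguments: {"type":"object","properties":{"travel":{"type":"array","items":{"type":"array","items":{"type":"number"}}},"roll":{"type":"array","items":{"type":"number"}},"gripper":{"type":"array","items":{"type":"number"}},"newtons":{"type":"number"}},"required":["travel","roll","gripper"]}

```bash
ls; mkdir -p pics; python3 - <<'E'
from plant import r,cams
import cv2,json,numpy as np
s=r.get_state(); print({k:np.round(v,3).tolist() for k,v in s.items()})
for n in("scene","top"):
    d=cams.snapshot(n); cv2.imwrite(f"pics/{n}0.png",cv2.resize(d["image"][:,:,::-1],(800,600),interpolation=cv2.INTER_CUBIC)); cv2.imwrite(f"pics/{n}0_raw.png",d["image"][:,:,::-1])
    print(n,d["fx"],d["cx"],d["dist"],(-np.array(d["R"]).T@d["t"]).round(3))
E
```

```text
pics
{'clock': 0.0, 'q': [-1.23, 0.69, -0.195, 1.566, 0.157, 0.902, -0.215], 'qd': [0.001, 0.001, 0.0, -0.0, -0.0, -0.0, -0.0], 'joint_torque': [0.0, -52.757, -1.267, -15.343, -0.053, 0.007, 0.0], 'tool_pos': [0.189, 0.595, 0.252], 'eef_rot': [-0.418, 0.571, 0.417, 0.57], 'contact_force': [0.375, 0.048, -0.42], 'moment': [0.016, -0.024, -0.005], 'opening': 0.999}
scene 394.9781928904785 249.1775218955474 [-0.10493564  0.          0.          0.          0.        ] [0.938 0.273 0.92 ]
top 447.5639053815865 253.2291775909514 [0.03908167 0.         0.         0.         0.        ] [0.387 0.041 1.114]
```

View pics/scene0.png

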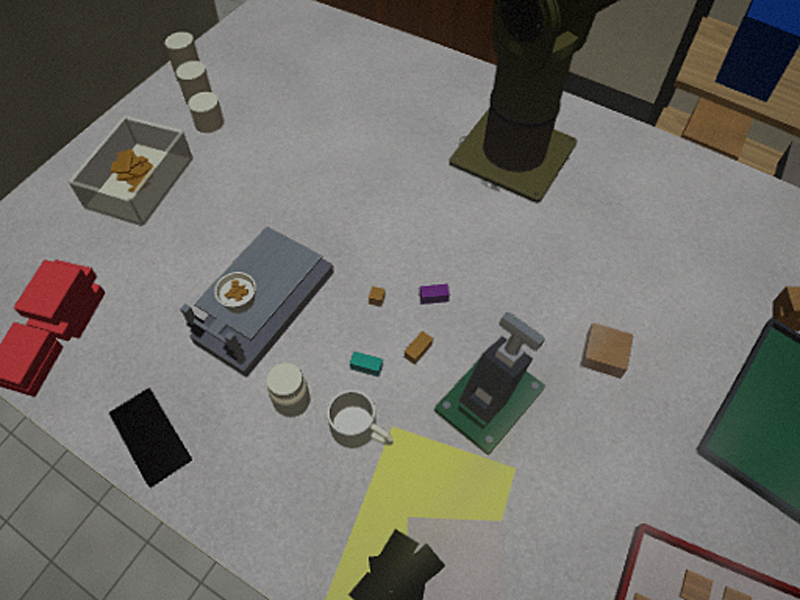

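View pics/top0.png

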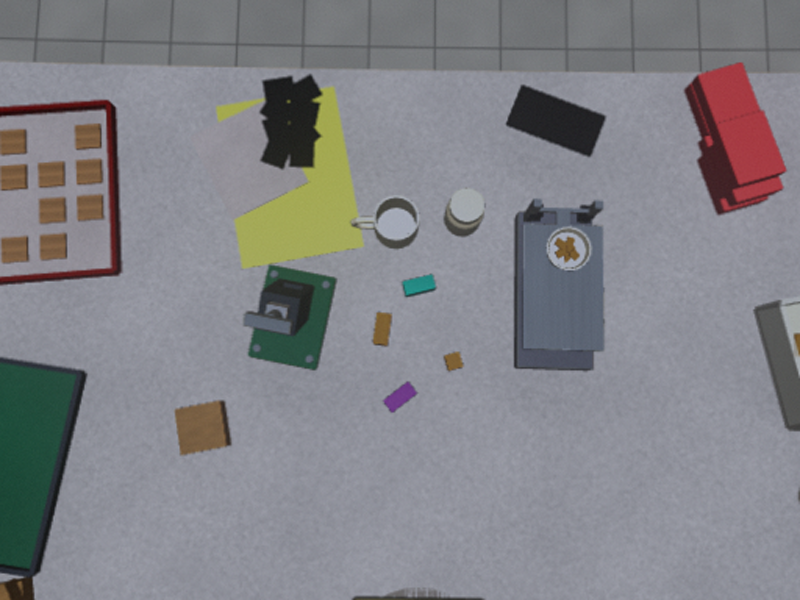

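Seen so far, in 800x600 pixels. The scale is at top (560,285) and scene (262,300). The press plate is at top (292,318), with its crossbar at about (270,322).

Candidates for the long bar:
- **Brass:** top (383,329). This fits the description.
- **Turquoise:** (420,285), look-alike.
- **Purple:** (400,396), look-alike.

The short brass bar is the cube at (454,361). Next I'll take enlarged crops.

```bash
cat >h.py <<'E'
import cv2,numpy as np
from plant import r,cams
def cam(n,k=1):
    D=[cams.snapshot(n) for _ in range(k)]; d=D[0]
    d["img"]=np.mean([x["image"] for x in D],0)[:,:,::-1].astype(np.uint8)
    d["K"]=np.array([[d["fx"],0,d["cx"]],[0,d["fy"],d["cy"]],[0,0,1.]]); d["R"]=np.array(d["R"]);d["t"]=np.array(d["t"]);d["dist"]=np.array(d["dist"])
    return d
def back(d,uv,z):
    p=cv2.undistortPoints(np.array(uv,float).reshape(-1,1,2),d["K"],d["dist"]).reshape(-1,2)
    c=-d["R"].T@d["t"]; v=np.c_[p,np.ones(len(p))]@d["R"]
    return c+v*((z-c[2])/v[:,2])[:,None]
def proj(d,X):
    return cv2.projectPoints(np.array(X,float).reshape(-1,1,3),cv2.Rodrigues(d["R"])[0],d["t"],d["K"],d["dist"])[0].reshape(-1,2)
def crop(d,c0,r0,c1,r1,s):
    "enlarged crop with ticks each 10 raw px"
    im=cv2.resize(d["img"][r0:r1,c0:c1],None,fx=s,fy=s,interpolation=cv2.INTER_CUBIC)
    im=cv2.convertScaleAbs(im,alpha=1.5)
    for c in range(-(-c0//10)*10,c1,10):
        x=int((c+.5-c0)*s); cv2.line(im,(x,0),(x,6),(0,0,255)); cv2.putText(im,str(c),(x-10,16),0,.33,(0,0,255))
    for w in range(-(-r0//10)*10,r1,10):
        y=int((w+.5-r0)*s); cv2.line(im,(0,y),(6,y),(0,0,255)); cv2.putText(im,str(w),(8,y+4),0,.33,(0,0,255))
    return im
def stack(a,b):
    h=max(a.shape[0],b.shape[0]); f=lambda m:cv2.copyMakeBorder(m,0,h-m.shape[0],0,6,cv2.BORDER_CONSTANT)
    return np.hstack([f(a),f(b)])
E
python3 - <<'E'
from h import *
import pickle
s,t=cam("scene",4),cam("top",4)
pickle.dump((s,t),open("d0.pkl","wb"))
cv2.imwrite("pics/scale.png",stack(crop(s,112,142,216,244,4.5),crop(t,325,124,392,240,4.5)))
cv2.imwrite("pics/press_s.png",crop(s,215,178,360,292,5))
cv2.imwrite("pics/press_t.png",crop(t,152,165,310,270,5))
hsv=cv2.cvtColor(t["img"],cv2.COLOR_BGR2HSV)
for nm,(a,b,c,d) in dict(long=(232,194,258,228),short=(280,220,302,242)).items():
    m=np.zeros(hsv.shape[:2],np.uint8); m[b:d,a:c]=(hsv[b:d,a:c,1]>110)*255
    cnt=max(cv2.findContours(m,0,1)[0],key=cv2.contourArea); box=cv2.boxPoints(cv2.minAreaRect(cnt))
    P=back(t,box,.024)[:,:2]; e=np.diff(P,axis=0)[:2]
    print(nm,P.mean(0).round(4),np.linalg.norm(e,axis=1).round(4),np.degrees(np.arctan2(e[:,1],e[:,0])).round(1))
E
```

```text
long [0.5058 0.0636] [0.0484 0.0212] [ -7.  -97.4]
short [ 0.4569 -0.0484] [0.0215 0.0229] [ -73.3 -164. ]
```

View pics/scale.png

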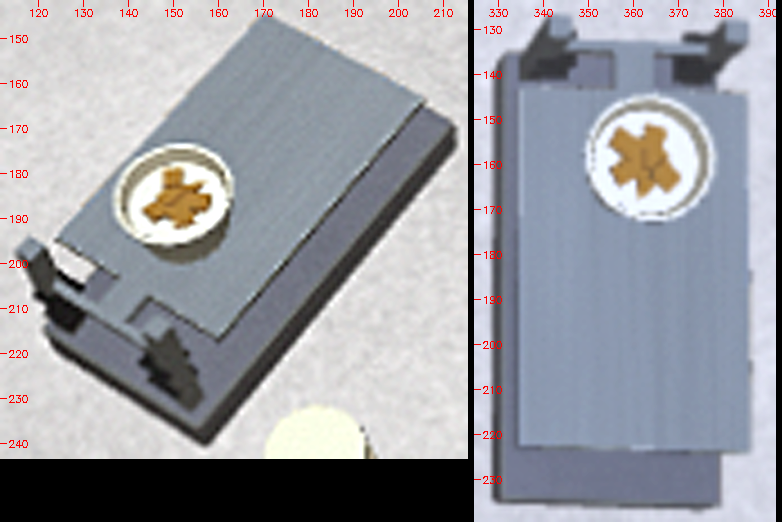

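View pics/press_t.png

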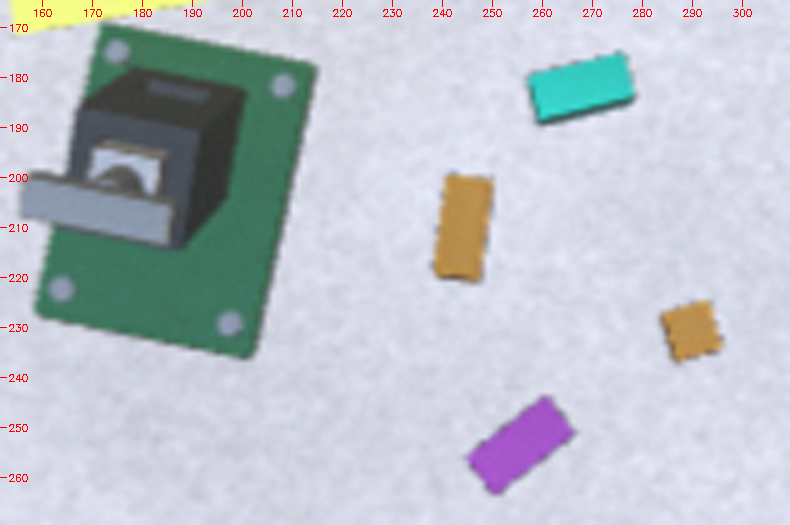

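The scale's pan corners are clear in both crops: scene (170,145.5), (205.5,163.5), (160,217), (123.5,194.5) and top (334,143) to (386,224). The top crop confirms brass at (245,210) for the long bar and (290,231) for the short one. The plate corners are at (172,170), (215,178), (202,236), (158.5,228).

```bash
python3 - <<'E'
from h import *
import pickle
from scipy.optimize import least_squares
s,t=pickle.load(open("d0.pkl","rb"))
def tri(a,b):
    f=lambda X:np.r_[proj(s,X)[0]-a,proj(t,X)[0]-b]
    q=least_squares(f,[.5,0,.05]); return q.x.round(4),q.fun.round(1)
# scene corner, top corner: scene farthest-from-robot posts at bottom-left -> pan +x end
for n,a,b in [("pan +x,+y",(160,217),(334.3,143.3)),("pan +x,-y",(123.5,194.5),(385,144.5)),("pan -x,-y",(170,145.5),(385.7,224)),("pan -x,+y",(205.5,163.5),(334,222.8)),("base -x+y bottom?",(213.5,170),(328.7,234.5)),]:
    print(n,*tri(a,b))
# fit box model: scale yaw,x,y,v using pan corners both views + base top corners
Pan=np.array([(95,60),(95,-60),(-95,-60),(-95,60)])/1e3
S=np.array([(160,217),(123.5,194.5),(170,145.5),(205.5,163.5)]);T=np.array([(334.3,143.3),(385,144.5),(385.7,224),(334,222.8)])
def rot(a):return np.array([[np.cos(a),-np.sin(a)],[np.sin(a),np.cos(a)]])
def f(p):
    X=np.c_[Pan@rot(p[2]).T+p[:2],np.full(4,p[3])]
    return np.r_[(proj(s,X)-S).ravel(),(proj(t,X)-T).ravel()]
q=least_squares(f,[.5,-.2,0,.08]);print("pan fit",q.x.round(4),"sunk",.091-q.x[3],q.fun.round(1))
for v in("scene","top"):
    d,A=(s,S) if v=="scene" else (t,T)
    g=lambda p:(proj(d,np.c_[Pan@rot(p[2]).T+p[:2],np.full(4,p[3])])-A).ravel()
    w=least_squares(g,q.x);print(v,w.x.round(4))
print("spot",q.x[:2]+rot(q.x[2])@[-.045,0])
# press plate
B=np.array([(172,170),(215,178),(202,236),(158.5,228)])
P=back(t,B,.018);print(P.round(4));e=P-np.roll(P,-1,0);print(np.linalg.norm(e,axis=1).round(4),P.mean(0).round(4),np.degrees(np.arctan2(e[:,1],e[:,0])).round(1))
Bar=np.array([(158,199.5),(187,206),(186,213.5),(155.7,207.5)])
print("crossbar z.187",back(t,Bar,.190).round(4),back(t,Bar,.19).mean(0).round(4))
E
```

```text
pan +x,+y [ 0.6626 -0.15    0.0793] [ 0.5  0.1  0.5 -0.3]
pan +x,-y [ 0.6609 -0.2691  0.0804] [ 0.6  0.1  0.4 -0.3]
pan -x,-y [ 0.4726 -0.2659  0.0782] [ 0.4  0.1  0.3 -0.2]
pan -x,+y [ 0.4734 -0.1466  0.0805] [ 0.4  0.1  0.3 -0.2]
base -x+y bottom? [ 0.4493 -0.1432  0.0244] [ 0.3  0.   0.2 -0.1]
pan fit [ 0.5673 -0.2081 -0.016   0.0791] sunk 0.011905725433770428 [ 0.5  0.4  0.4  0.5  0.5 -0.5  0.5  0.4  0.3 -0.5  0.5 -0.3  0.7  0.3
  0.2 -0.1]
scene [ 0.5655 -0.2121 -0.0166  0.0745]
top [ 0.5682 -0.2088 -0.0153  0.0718]
spot [ 0.5223313  -0.20733764]
[[0.6042 0.2448 0.018 ]
 [0.5856 0.1373 0.018 ]
 [0.4414 0.1652 0.018 ]
 [0.4595 0.2719 0.018 ]]
[0.1091 0.1468 0.1082 0.1472] [0.5227 0.2048 0.018 ] [ 80.1 -11.  -99.6 169.4]
crossbar z.187 [[0.5072 0.2393 0.19  ]
 [0.4945 0.1787 0.19  ]
 [0.4788 0.1802 0.19  ]
 [0.4904 0.2433 0.19  ]] [0.4927 0.2104 0.19  ]
```

View pics/press_s.png

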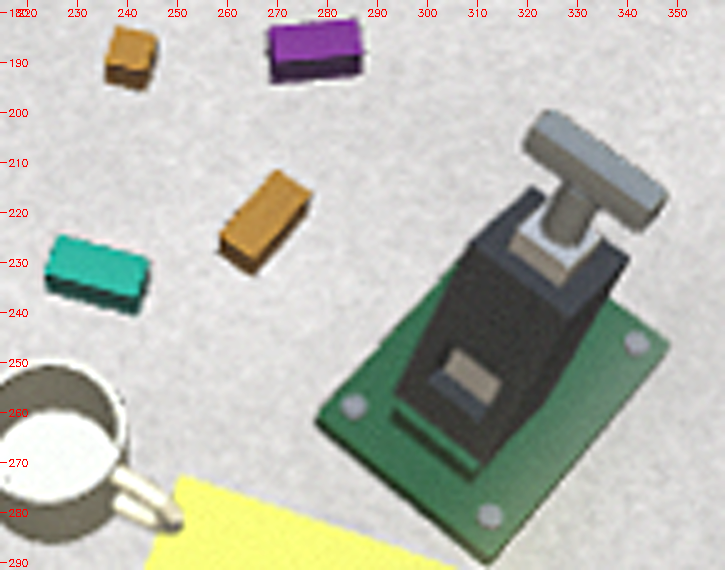

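The pan fit gives about 12 mm sunk, ±2 mm, which leaves the choice of bar open. I'll pick up the long brass bar and use it as a force probe on the pan. The press fit is good: plate 147x109 mm, and the crossbar position agrees with the model to within 1 mm.

Request:
apply_moves --pt "2 -3.35 0.4" --pt "4 -6.7 0.8" --pt "6 -10.05 1.2" --pt "8 -13.4 1.6" --pt "10 -16.75 2" --pt "12 -20.1 2.4" --pt "14 -23.45 2.8" --pt "16 -26.8 3" --roll '[1.5,3,4.5,6,7.5,9,10.6,10.6]' --gripper '[5,5,5,5,5,5,5,5]' --newtons 30

```text
clock: 1.17
tool_pos: [0.3496, 0.3263, 0.2834]
eef_rot: [-0.469, 0.529, 0.469, 0.53]
contact_force: [1.9, 0.9, 0.0]
opening: 0.566
```

Request:
apply_moves --pt "2 -3.35 0" --pt "4 -6.7 0" --pt "6 -10.05 0" --pt "8 -13.4 0" --pt "10 -16.75 0" --pt "12 -20.1 0" --pt "14 -23.45 -0.5" --pt "15.7 -26.4 -2" --roll '[0,0,0,0,0,0,0,0]' --gripper '[5,5,5,5,5,5,5,5]'

```text
clock: 1.83
tool_pos: [0.5083, 0.0614, 0.2643]
eef_rot: [-0.469, 0.528, 0.467, 0.531]
contact_force: [0.5, 0.7, 0.0]
opening: 0.567
```

Request:
apply_moves --pt "-0.2 0.2 -4" --pt "-0.2 0.2 -8" --pt "-0.2 0.2 -12" --pt "-0.2 0.2 -16" --pt "-0.2 0.2 -20" --pt "-0.2 0.2 -22.5" --pt "-0.2 0.2 -24" --pt "-0.2 0.2 -24.7" --roll '[0,0,0,0,0,0,0,0]' --gripper '[5,5,5,5,5,5,5,5]'

```text
clock: 2.5
tool_pos: [0.5026, 0.0659, 0.0141]
eef_rot: [-0.468, 0.53, 0.469, 0.528]
contact_force: [-13.7, 0.9, 88.5]
opening: 0.569
```

Request:
apply_moves --pt "0 0 0" --pt "0 0 0" --pt "0 0 0" --pt "0 0 0" --pt "0 0 0" --pt "0 0 0" --pt "0 0 0" --pt "0 0 0" --roll '[0,0,0,0,0,0,0,0]' --gripper '[2,2,2,2,2,2,2,2]'

```text
clock: 3.17
tool_pos: [0.5042, 0.0653, 0.0163]
eef_rot: [-0.469, 0.529, 0.468, 0.53]
contact_force: [-0.2, -1.9, 5.1]
opening: 0.271
```

Request:
apply_moves --pt "0 0 1" --pt "0 0 4" --pt "0 0 8" --pt "0 0 12" --pt "0 -2 15" --pt "0.2 -6 15" --pt "0.4 -10 15" --pt "0.6 -14 15" --roll '[0,0,0,0,1,3,5,6]' --gripper '[2,2,2,2,2,2,2,2]'

```text
clock: 3.83
tool_pos: [0.5096, -0.0752, 0.167]
eef_rot: [-0.497, 0.503, 0.496, 0.504]
contact_force: [0.5, -0.2, -2.1]
opening: 0.274
```

Request:
apply_moves --pt "0.2 -4 0" --pt "0.4 -8 0" --pt "0.6 -11 0" --pt "0.7 -13 0" --pt "0.8 -13.2 -1" --pt "0.8 -13.2 -3" --pt "0.8 -13.2 -4" --pt "0.8 -13.2 -4.5" --roll '[0,0,0,0,0,0,0,0]' --gripper '[2,2,2,2,2,2,2,2]'

```text
clock: 4.5
tool_pos: [0.5164, -0.2045, 0.1191]
eef_rot: [-0.495, 0.504, 0.498, 0.503]
contact_force: [-0.8, 0.7, -2.8]
opening: 0.268
```

Request:
apply_moves --pt "0 0 0" --pt "0 0 0" --pt "0 0 0" --pt "0 0 0" --pt "0 0 0" --pt "0 0 0" --pt "0 0 0" --pt "0 0 0" --roll '[0,0,0,0,0,0,0,0]' --gripper '[2,2,2,2,2,2,2,2]'

```text
clock: 5.17
tool_pos: [0.5178, -0.2062, 0.1209]
eef_rot: [-0.496, 0.504, 0.496, 0.504]
contact_force: [-0.2, -0.6, -2.8]
opening: 0.272
```

```bash
python3 - <<'E'
from h import *
F=[]
for _ in range(3):
    F.append(r.get_state()["contact_force"]); d=cam("scene")
x=r.get_state();print(np.round(F,2).tolist(),np.round(x["tool_pos"],4),x["clock"])
E
```

```text
[[-0.17, -0.61, -2.75], [0.57, 0.31, -3.32], [-0.29, -0.72, -1.74]] [ 0.5177 -0.2062  0.1208] 5.3167
```

Request:
apply_moves --pt "0 0 -1" --pt "0 0 -1.6" --pt "0 0 -2.2" --pt "0 0 -2.8" --pt "0 0 -3.2" --pt "0 0 -3.35" --pt "0 0 -3.35" --pt "0 0 -3.35" --roll '[0,0,0,0,0,0,0,0]' --gripper '[2,2,2,2,2,2,2,2]'

```text
clock: 5.98
tool_pos: [0.5176, -0.2061, 0.0872]
eef_rot: [-0.496, 0.504, 0.496, 0.504]
contact_force: [-1.6, 0.4, -1.3]
opening: 0.267
```

```bash
cat >m.py <<'E'
from h import *
import pickle,sys
s0,t0=pickle.load(open("d0.pkl","rb"))
F=[];Z=[];I=[]
for _ in range(5):
    I.append(cam("scene")["img"]); x=r.get_state();F.append(x["contact_force"][2]);Z.append(x["tool_pos"])
img=np.mean(I,0).astype(np.uint8); cv2.imwrite(f"pics/m{sys.argv[1]}.png",img)
print("z",np.mean(Z,0).round(4),"F",np.mean(F).round(2),"bottom",(np.mean(Z,0)[2]-.0163).round(4),"clock",x["clock"])
# pan bowl shift by template matching with ECC
g=lambda a:cv2.cvtColor(a,cv2.COLOR_BGR2GRAY)
tm=g(s0["img"])[168:200,132:170].astype(np.float32)
W=np.eye(2,3,dtype=np.float32);W[0,2]=132;W[1,2]=172
cc,W=cv2.findTransformECC(tm,g(img).astype(np.float32),W,cv2.MOTION_TRANSLATION,(3,500,1e-7),None,3)
d=W[:,2]-[132,168]
b=np.array([.625,-.21,.091]) # bowl
f=lambda v:proj(s0,b-[0,0,v])[0]
n=f(.012); J=(f(.022)-f(.012))/.010
print("shift px",d.round(3),"cc",round(cc,3),"sink vs start mm",(d@J/(J@J)*1e3).round(2),"px/m",J.round(0))
E
python3 m.py a
```

```text
z [ 0.5178 -0.2061  0.0875] F -0.83 bottom 0.0712 clock 6.2333
shift px [0.936 2.526] cc 0.982 sink vs start mm 12.09 px/m [ 83. 207.]
```

The force (1.8 N at 150 N/m, or 12 mm) and the image shift (12.1 mm) agree. With the pan at about 19.8 mm, it started at about 7.7 mm. The long bar should therefore bring it to about 24 mm, so it's the right one. I'll lower it and release.

Request:
apply_moves --pt "0 0 -0.2" --pt "0 0 -0.4" --pt "0 0 -0.4" --pt "0 0 -0.4" --pt "0 0 -0.4" --pt "0 0 -0.4" --pt "0 0 -0.4" --pt "0 0 -0.4" --roll '[0,0,0,0,0,0,0,0]' --gripper '[2,2,2,2.8,3.6,4.4,5,5]'

```text
clock: 6.9
tool_pos: [0.5179, -0.2062, 0.0833]
eef_rot: [-0.496, 0.504, 0.496, 0.504]
contact_force: [-0.2, -1.2, -0.9]
opening: 0.561
```

Request:
apply_moves --pt "0 0 0" --pt "0 0 0" --pt "0 0 0.6" --pt "0 0 2" --pt "0 0 4" --pt "0 0 7" --pt "0 0 10" --pt "0 0 14" --roll '[0,0,0,0,0,0,0,0]' --gripper '[5,5,5,5,5,5,5,5]'

```text
clock: 7.57
tool_pos: [0.5163, -0.2058, 0.2236]
eef_rot: [-0.495, 0.505, 0.497, 0.504]
contact_force: [1.7, -1.7, 0.1]
opening: 0.568
```

```bash
python3 m.py b; python3 -c "
import cv2;i=cv2.imread('pics/m b.png'.replace(' ',''));cv2.imwrite('pics/v7.png',cv2.resize(i[130:250,100:290],None,fx=4,fy=4,interpolation=2))"
```

```text
z [ 0.5195 -0.2065  0.2271] F 0.55 bottom 0.2108 clock 7.8167
shift px [1.304 3.516] cc 0.979 sink vs start mm 16.83 px/m [ 83. 207.]
```

View pics/v7.png

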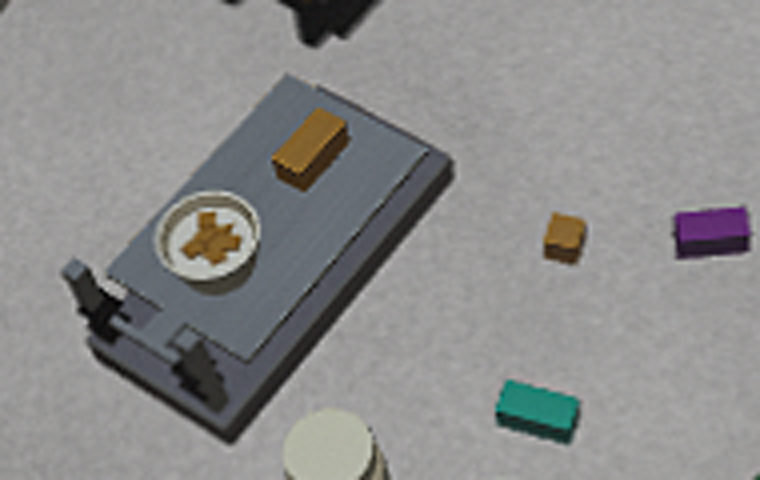

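The long bar rests on the pan at crop (310,150), clear of the bowl and released. The shift gives about 24.5 mm sunk. Next, the ram. The tool stays vertical, so I'll grip the crossbar by its end faces. They are vertical planes, 64 mm apart, despite the 20° lean.

Request:
apply_moves --pt "0 1 2" --pt "-0.2 4 4.5" --pt "-0.5 8 5.5" --pt "-0.8 12 5.5" --pt "-1.1 16 5.5" --pt "-1.4 20 5.5" --pt "-1.7 24 5.5" --pt "-2 28 5.5" --roll '[0,-2,-4,-6,-8,-9.4,-9.4,-9.4]' --gripper '[5,5,5,5,6,7,8,8.8]'

```text
clock: 8.48
tool_pos: [0.4963, 0.0753, 0.2768]
eef_rot: [-0.452, 0.544, 0.453, 0.542]
contact_force: [1.1, 0.3, -0.1]
opening: 0.845
```

Request:
apply_moves --pt "-0.2 4 0" --pt "-0.4 8 0" --pt "-0.6 12 0" --pt "-0.6 13.6 0" --pt "-0.6 13.7 0" --pt "-0.6 13.7 -1" --pt "-0.6 13.7 -2" --pt "-0.6 13.7 -2" --roll '[0,0,0,0,0,0,0,0]' --gripper '[8.8,8.8,8.8,8.8,8.8,8.8,8.8,8.8]'

```text
clock: 9.15
tool_pos: [0.4905, 0.2075, 0.2552]
eef_rot: [-0.452, 0.546, 0.452, 0.541]
contact_force: [-0.1, -0.9, 0.1]
opening: 1.003
```

```bash
python3 - <<'E'
from h import *
x=r.get_state();print(np.round(x["tool_pos"],4),np.round(x["eef_rot"],3),x["clock"])
s,t=cam("scene",2),cam("top")
cv2.imwrite("pics/v8.png",stack(crop(s,270,130,370,270,4),crop(t,120,140,215,260,4)))
q=x["eef_rot"];print("jaw deg",np.degrees(np.arctan2(2*(q[1]*q[2]-q[3]*q[0]),2*(q[0]*q[2]+q[3]*q[1]))))
E
```

```text
[0.4905 0.2075 0.2552] [-0.452  0.546  0.452  0.541] 9.15
jaw deg 79.46259308473483
```

View pics/v8.png

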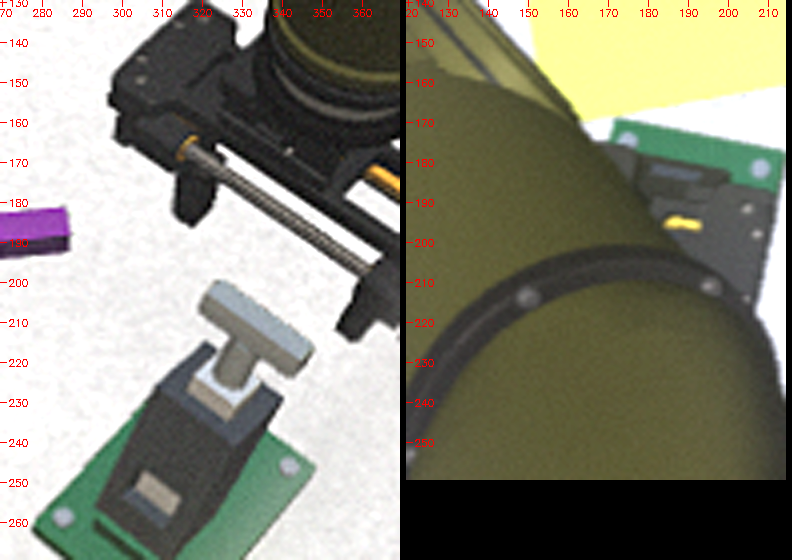

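The fingers at scene (318,180) and (360,205) straddle the crossbar, which runs from (325,205) to (342,222). Descending.

Request:
apply_moves --pt "0.1 0.1 -1" --pt "0.1 0.1 -2.2" --pt "0.1 0.1 -3.4" --pt "0.1 0.1 -4.6" --pt "0.1 0.1 -5.7" --pt "0.1 0.1 -6.6" --pt "0.1 0.1 -7.2" --pt "0.1 0.1 -7.4" --roll '[0,0,0,0,0,0,0,0]' --gripper '[8.8,8.8,8.8,8.8,8.8,8.8,8.8,8.8]'

```text
clock: 9.97
tool_pos: [0.4924, 0.2115, 0.1832]
eef_rot: [-0.453, 0.544, 0.453, 0.543]
contact_force: [-0.8, 0.2, 0.6]
opening: 0.999
```

```bash
python3 m.py c | head -1
```

```text
z [0.4929 0.2119 0.1843] F 0.16 bottom 0.168 clock 10.2167
```

Request:
apply_moves --pt "0 -0.1 -0.2" --pt "0 -0.1 -0.2" --pt "0 -0.1 -0.2" --pt "0 -0.1 -0.2" --pt "0 -0.1 -0.2" --pt "0 -0.1 -0.2" --pt "0 -0.1 -0.2" --pt "0 -0.1 -0.2" --roll '[0,0,0,0,0,0,0,0]' --gripper '[7.6,7,6.6,6.3,6,6,6,6]' --newtons 35

```text
clock: 10.88
tool_pos: [0.4928, 0.2108, 0.1823]
eef_rot: [-0.453, 0.543, 0.453, 0.543]
contact_force: [-0.8, 0.8, 1.4]
opening: 0.722
```

```bash
python3 - <<'E'
from h import *
x=r.get_state();print({k:np.round(x[k],4).tolist() for k in("clock","tool_pos","contact_force","moment","opening")})
E
```

```text
{'clock': 10.8833, 'tool_pos': [0.4928, 0.2108, 0.1823], 'contact_force': [-0.7747, 0.776, 1.4189], 'moment': [-0.0726, 0.0427, 0.0228], 'opening': 0.7221}
```

The opening is 63.6 mm, so the bar is held. I'll draw along (-0.337, 0.061, 0.940), first 1.2 cm.

Request:
apply_moves --pt "-0.05 0.01 0.14" --pt "-0.1 0.02 0.28" --pt "-0.17 0.03 0.47" --pt "-0.24 0.04 0.66" --pt "-0.3 0.055 0.85" --pt "-0.35 0.065 1.0" --pt "-0.4 0.07 1.13" --pt "-0.4 0.07 1.13" --roll '[0,0,0,0,0,0,0,0]' --gripper '[6,6,6,6,6,6,6,6]' --newtons 40

```text
clock: 11.55
tool_pos: [0.4887, 0.2116, 0.1939]
eef_rot: [-0.453, 0.543, 0.453, 0.543]
contact_force: [1.4, 0.0, -2.8]
opening: 0.719
```

Request:
apply_moves --pt "-0.08 0.015 0.23" --pt "-0.17 0.03 0.47" --pt "-0.27 0.05 0.75" --pt "-0.37 0.07 1.03" --pt "-0.47 0.085 1.31" --pt "-0.56 0.1 1.56" --pt "-0.63 0.115 1.76" --pt "-0.67 0.12 1.88" --roll '[0,0,0,0,0,0,0,0]' --gripper '[6,6,6,6,6,6,6,6]'

```text
clock: 12.22
tool_pos: [0.4819, 0.2128, 0.2127]
eef_rot: [-0.453, 0.543, 0.453, 0.543]
contact_force: [1.0, -0.3, -3.5]
opening: 0.72
```

Request:
apply_moves --pt "-0.08 0.015 0.23" --pt "-0.17 0.03 0.47" --pt "-0.27 0.05 0.75" --pt "-0.37 0.07 1.03" --pt "-0.47 0.085 1.31" --pt "-0.56 0.1 1.56" --pt "-0.62 0.115 1.73" --pt "-0.64 0.12 1.79" --roll '[0,0,0,0,0,0,0,0]' --gripper '[6,6,6,6,6,6,6,6]'

```text
clock: 12.88
tool_pos: [0.4755, 0.214, 0.2306]
eef_rot: [-0.453, 0.543, 0.453, 0.543]
contact_force: [1.3, 0.8, -3.0]
opening: 0.721
```

Request:
apply_moves --pt "0 0 0" --pt "0 0 0" --pt "0 0 0" --pt "0 0 0" --pt "0 0 0" --pt "0 0 0" --pt "0 0 0" --pt "0 0 0" --roll '[0,0,0,0,0,0,0,0]' --gripper '[6,6,6,6,6,6,6,6]'

```text
clock: 13.55
tool_pos: [0.4757, 0.214, 0.2302]
eef_rot: [-0.453, 0.543, 0.453, 0.543]
contact_force: [0.6, -0.9, -4.1]
opening: 0.717
```

```bash
python3 m.py d; python3 - <<'E'
from h import *
s=cam("scene",2)
cv2.imwrite("pics/v9.png",crop(s,215,150,370,270,5))
E
```

```text
z [0.4756 0.214  0.2302] F -3.4 bottom 0.2139 clock 13.8
shift px [1.301 3.505] cc 0.979 sink vs start mm 16.78 px/m [ 83. 207.]
```

View pics/v9.png

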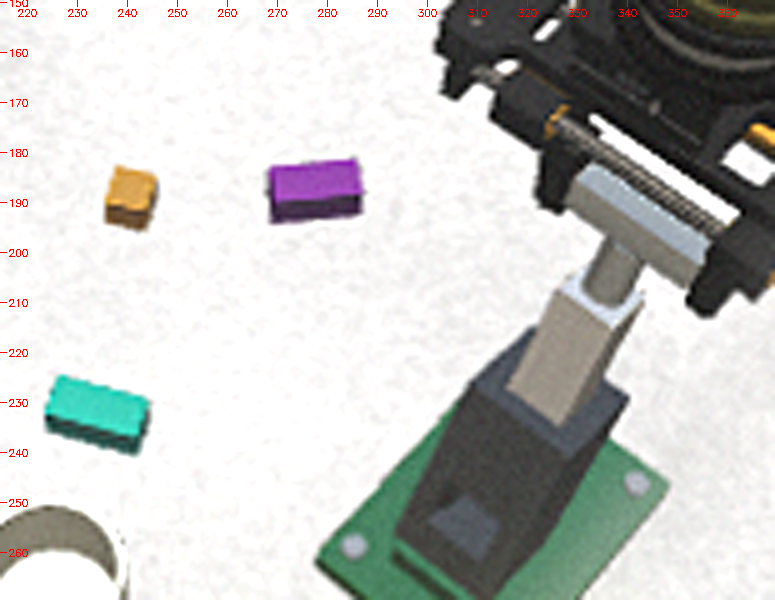

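The ram is drawn and the window at (308,255) is dark and clear. The press plate corners have not moved. TCP travel since gripping is 51 mm along the axis, and the pan is still at about 24.5 mm. Handing in.

```bash
python3 -c "
from plant import r
print(r.finish_job())"
```

```text
the job is handed in; nothing more can be done
None
```

I put the long brass bar on the pan and let go, then drew the ram half out of its barrel. I handed the job in at about 14 s, still holding the ram by its crossbar.

**Last checks**
- **Pan:** it sits at about 24.5 mm, inside the 19–29 mm marks, and was unchanged after the ram was drawn.
- **Ram:** the tool moved 51 mm along the barrel's axis. The feed window looks clear, and the fingers are still on the crossbar at its 64 mm length with a 40 N grip setting. The force on the tool is steady at about -3.4 N.
- **Surroundings:** the press shows no visible shift. I kept away from the jar, cup and cardboard block, but the last picture shows only part of the cup and neither of the others.

**What disagreed or went wrong**
- **Starting pan reading:** the first camera fit put the pan at 11.9 mm sunk. Pressing on it with the held bar, by force and by image shift, gave about 7.7 mm. I trusted that, and the final level bears it out.
- **Bench touch:** lowering for the bar, the fingertips hit the bench at about 88 N. That reading was under the 120 N wrist limit, but I went too fast there.
- **Grip direction:** the tool can only point straight down, so I gripped the crossbar by its two ends instead of across its 18 mm.

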